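Index the vial sampler and hold the photometer cover on balance

ROBOT

A 6-joint arm with a two-finger parallel gripper is mounted at the origin on the work surface. World frame = base frame: x ahead of the robot, y to its left, z up, the work surface at z = 0. Lengths are in m, angles in degrees, forces in N, time in s.
With the tool pointing down it reaches from about 0.4 to 0.825 m from the base axis. Payload 7 kg.
Tool frame: the origin (TCP) lies at the very end of the fingers, on their centre line; the grasp point (between the pads) lies 19 mm behind it; x points along the fingers, y is the direction in which the jaws open and shut, and the axes are right-handed (so a half turn about x gives the same grasp; the last joint's range is limited). The gripper opens to 88 mm and grips with 3 to 60 N. Pads are 19 mm wide; open, the fingers measure 130 mm over their backs; the gripper's body (78 mm by 193 mm) begins 47 mm behind the grasp point.
Start: joints at [86.694, 20.546, 0.682, 0, -70.136, -16.507], TCP at [0.229, 0.635, 0.227] pointing down, gripper open.
Joint ranges: [-176.03, 176.03], [-82.01, 121.73], [-58.28, 71.71], [-173.87, 95.51], [-174.79, -0.11], [-173.66, 173.66]. Speed limits (degrees/s): [136.94, 136.94, 172.46, 180, 180, 180].

INTERFACE

Orientations are given as [roll, pitch, yaw] about the fixed x, y, z axes, in that order (R = Rz(yaw) Ry(pitch) Rx(roll)).
In Python, from plant import * gives the robot as it stands. The module is installed in compiled form; this text tells all that it offers.
- The arm moves only by the shell command python3 -m creep 'ROWS' [FORCE]. ROWS is a JSON object of lists of equal length, an entry for each row: "jaw": the closure, from -1 (fully open) to 1 (shut); "translation": the shift along the tool's x, y, z in m, a list of three; "roll": the turn about the tool's x in rad. A call has exactly 10 rows; each row shifts and turns the commanded pose from where the row before left it, along the tool's axes as they then stand; what a row does not reach is not made up. A row lasts 1/10 s, in which the tool goes at most 50 mm and 8.59 degrees, less where a joint would pass 70% of its speed; a pose out of reach is approached as far as the arm can. A call with a gripper value outside its range is refused whole. The fingers move at their own pace and stop on an object; FORCE is the grip in N (left out, the last holds). Time passes only in rows, so rows that do not move let the fingers close, or fill a call up. It gives the time, the measured TCP pose, the force and the opening at its end, in the units of the state.
- get_state(): the state, without advancing time (a new reading comes with each control period).
- capture(name): name is "scene" or "top" or "wrist"; returns a dict with "image" (480x640x3 uint8, red, green, blue), "fovy" (degrees; the focal length in pixels is half the picture's height over the tangent of half this angle, whatever the lens; pixels are square), "cx", "cy" (the principal point, pixels), "pose" (4x4, takes a point from camera to world coordinates); the wrist camera has in their place "tool_from_camera" (4x4, takes a point from camera to tool coordinates, whose origin is the TCP and whose axes are the tool frame's). Camera axes: x right, y up, looking along -z (the intrinsics and any distortion apply to the point x, -y, -z); pixel columns grow to the right and rows downward; lengths in m; the calibration is good to about 2 mm. The wrist camera is an equidistant fisheye: a pixel r from the principal point sees the ray r / f radians off the axis. A picture is of the moment at which its call begins: read the wrist's pose just before it. There is no depth.
- close_job(): hands the job in, once; it reports no verdict.
The state is a dict: "time_s": time; "joints": joint angles; "qd": joint speeds; "joint_torque": joint torques, N m; "tcp_pos": TCP position; "eef_rot": TCP orientation; "contact_force": force on the tool from outside, world axes, zero at the start; "moment": the same for the moment, N m; "gripper_width": finger opening in m.
Only numpy, scipy, OpenCV 4.12 (cv2) and the standard library are available. Lean on these libraries where they do the work, as an engineer would, in place of code of your own. Each camera call takes 0.05 s, during which the arm holds its last target.

TASK

With the photometer's cover still shut, turn the vial sampler's turntable by its black grip until the tall vial clicks into the detent at the metal gate, and let go of it. Then take the photometer's cover by its bar, swing it up to its over-centre balance point (a little short of upright, where it wants to fall neither shut nor open) and finish still gripping the bar and holding the cover still there, so that a colleague can load the vial. Do not let the cover go over backwards, and leave the beaker, bottle, jar and tip rack where they stand.

Things in the scene. Friction and masses are not known exactly. Their poses are not given: they have to be found in the camera images.
- turntable (a joint): turntable angle, rad, growing anticlockwise seen from above. 0 = tall vial at the gate, seated in the detent (play 0.01). Starts at -0.6 to -1.3, between detents, so turn it anticlockwise. Detents every 90 degrees, stops at +-1.75. It turns freely between detents and stays where left; entering a detent takes about 0.15 N m, and it pulls in from about 0.08 either side.
- turn_grip (a point): centre of the turntable's grip, on the turning axis, 146 mm above the bench: a black bar on top of a 28 mm thick hub, 56 mm long (this frame's x), 14 mm thick (y), 32 mm tall (z), top at 162 mm. Pinch it across its thickness from above. The frame turns with the turntable.
- tall_vial (a point): top of the tall capped vial, 114 mm above the bench, 58 mm from the turning axis on the grip frame's -x side; 25 mm across. Fixed in the turntable, an aluminium disc 164 mm across, top at 60 mm, with three more vials on the same circle that are short (tops at 84 mm).
- gate (a point): the sampler's gate, fixed at the front edge of its white base: two aluminium posts, tops at 92 mm, a gap between them. The point lies mid-gap, 60 mm above the bench, 106 mm from the turning axis; x points level from gate to turning axis, z up. At turntable 0 the tall vial stands right behind it, on its x axis.
- sampler: vial sampler, fixed: white base 240 x 200 x 42 mm carrying the turntable; origin under its centre, on the turning axis; x points from gate to axis, z up. A grey detent housing stands at the rear edge.
- reader: photometer, fixed: white open-topped box 180 x 180 x 100 mm with the hinged cover; origin under its centre; front (bar side) faces -x, z up.
- cover (a joint): angle of the photometer's cover, rad: 0 = shut (level), growing as it opens, stop at 2.3. Starts at 0. Hardly any hinge friction: below the balance point it falls shut, beyond it it falls open backwards. Balance point: 1.30 rad (74 degrees up, not 90, owing to the lamp housing on top of the cover).
- cover_hinge (a point): middle of the cover's hinge axis, at the rear of the photometer, 106 mm above the bench, 70 mm behind the box's centre; does not move with the cover. x points level to the rear, away from the bar; y along the hinge axis; z up. The cover is 160 x 184 x 10 mm, 0.37 to 0.65 kg, with a grey lamp housing 70 x 110 mm, 47 mm high, on top (25 to 95 mm from the axis).
- cover_bar (a point): middle of the cover's round grip bar, 12 mm thick, 100 mm long (y of this frame), parallel to the hinge axis, 210 mm from it, on two stalks at its ends. At cover angle a it is 210*cos(a) mm from the axis along cover_hinge's -x and 210*sin(a) mm above it. Shut: 106 mm high, 50 mm before the box. Pinch it from above across its thickness; it turns between fingers that keep pointing down.
- beaker: glass beaker 68 mm across, 85 mm high, loose; origin at its underside. Leave alone.
- bottle: white bottle 60 mm across, 140 mm high, loose; origin at its underside. Leave alone.
- jar: brown glass jar 56 mm across, 70 mm high, loose; origin at its underside. Leave alone.
- rack: clear tip rack 90 x 120 x 57 mm, loose; origin at its underside. Leave alone.

How it is judged (in metres and radians):
On the way, in this order (a step that is already met when the one before it is completed fails the run):
1. the turntable rests in the detent with the tall vial at the gate, let go, with the cover still shut (value of joint turntable between -0.05 and 0.05 rad and value of joint cover below 0.08 rad and contact force between the fingers and turntable below 0.1 N), for 0.2 s.
2. the cover stands still at its balance point, held by the fingers (value of joint cover between 1.23 and 1.37 rad and velocity of joint cover between -0.1 and 0.1 rad/s and contact force between the fingers and cover above 1 N), for 0.3 s.
At the end, for the whole second after the job is handed in: The cover is held by the fingers (contact over 1 N), still (under 0.1 rad/s), within 0.07 rad of its balance point (1.30 rad), and the turntable is within 0.05 rad of the detent at 0 (all of step 2 and value of joint turntable between -0.05 and 0.05 rad); the arm keeps its last pose, push and grip.
It fails at once if the cover goes over backwards (beyond 1.65 rad) (value of joint cover above 1.65 rad).
It fails at once if a bystander is moved by more than 30 mm (distance of any of beaker, bottle, jar, rack from where it was at the start of the episode above 0.03 m).
It fails at once if a bystander is tipped over (angle between any of beaker, bottle, jar, rack's own z axis and vertical above 0.5 rad).
It also fails if it takes over 54 s, if anything falls off the work surface, if the arm or the gripper's body presses on something with over 40 N, if the wrist force passes 120 N, or if a joint passes its speed limit or range.

## Working session

There is one attempt and no reset: what is moved stays moved. The work goes in short steps, Python scripts to look and compute and a shell command to move; the robot and the scene stay as the last step left them, time stands still between calls to the robot, and variables do not carry over. Pictures are saved under pics/ and viewed, and the job is handed in when it is done.

```bash
mkdir -p pics
cat > h.py <<'E'
from plant import *
import numpy as np, cv2
def snap(n,f):
    c=capture(n); cv2.imwrite('pics/'+f,c['image'][:,:,::-1]); 
    np.save('pics/'+f+'.npy',c,allow_pickle=True); return c
def load(f): return np.load('pics/'+f+'.npy',allow_pickle=True).item()
def ray(c,u,v):
    f=240/np.tan(np.radians(c['fovy'])/2)
    d=np.array([(u-c['cx'])/f,-(v-c['cy'])/f,-1.]); T=np.array(c['pose'])
    return T[:3,3],T[:3,:3]@d
def onz(c,u,v,z):
    o,d=ray(c,u,v); return o+d*(z-o[2])/d[2]
def proj(c,p):
    T=np.array(c['pose']);f=240/np.tan(np.radians(c['fovy'])/2)
    q=T[:3,:3].T@(np.array(p)-T[:3,3]); return c['cx']+f*q[0]/-q[2], c['cy']-f*q[1]/-q[2]
E
python3 - <<'E'
from h import *
s=get_state();print(s)
for n in('scene','top','wrist'):
    c=snap(n,n+'0.png');print({k:v for k,v in c.items() if k!='image'})
E
```

```text
{'time_s': 0.0, 'joints': array([ 8.66932040e+01,  2.05912812e+01,  6.32615731e-01, -2.00221737e-02,
       -7.01365070e+01, -1.65071537e+01]), 'qd': array([ 0.04114074,  0.06741038,  0.08367205,  0.02372491, -0.00855099,
        0.05882024]), 'joint_torque': array([ 3.70825786e-03, -5.82717776e+01,  2.93049842e+01,  6.99722797e+00,
        6.87510154e-03, -1.50496826e-04]), 'tcp_pos': array([0.22865909, 0.63455412, 0.22561595]), 'eef_rot': array([  95.32178592,   89.9029835 , -104.4989825 ]), 'contact_force': array([-0.20912874,  0.16647345, -0.11043403]), 'moment': array([ 0.01771568, -0.01655495,  0.03155979]), 'gripper_width': 0.08761415788880383}
{'fovy': 43.20899313542574, 'cx': 324.4920031269451, 'cy': 240.64974581733517, 'pose': array([[ 0.43365324, -0.76886296,  0.46988788,  1.29881539],
       [ 0.90104597,  0.36548777, -0.23352697, -0.35852954],
       [ 0.00781197,  0.52466031,  0.85127583,  1.42907166],
       [ 0.        ,  0.        ,  0.        ,  1.        ]])}
{'fovy': 45.11510490763219, 'cx': 331.2764380058591, 'cy': 241.33721407583772, 'pose': array([[-0.00492035,  0.99606087, -0.08853553,  0.43978103],
       [-0.99997525, -0.00445568,  0.00544527, -0.0018993 ],
       [ 0.00502934,  0.08856013,  0.99605814,  1.42206578],
       [ 0.        ,  0.        ,  0.        ,  1.        ]])}
{'fovy': 65.70646984690485, 'cx': 314.2685934750528, 'cy': 242.39622948264824, 'tool_from_camera': array([[ 1.24450271e-04,  2.84101389e-01, -9.58794235e-01,
        -1.58253511e-01],
       [ 9.99999985e-01,  7.62458607e-05,  1.52391221e-04,
         1.68276754e-04],
       [ 1.16398649e-04, -9.58794240e-01, -2.84101376e-01,
        -7.73811137e-02],
       [ 0.00000000e+00,  0.00000000e+00,  0.00000000e+00,
         1.00000000e+00]])}
```

View pics/scene0.png

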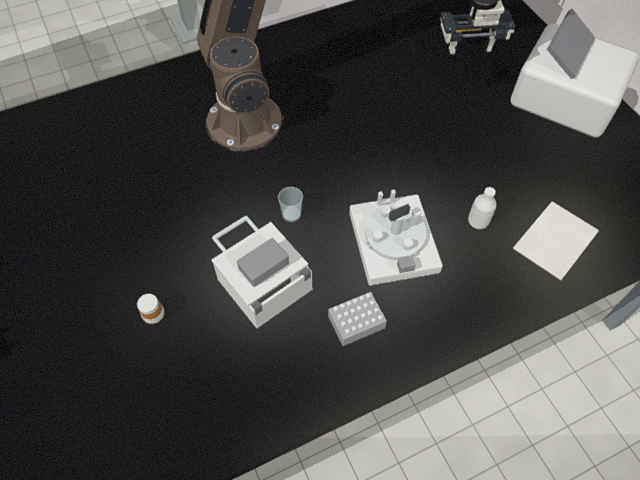

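View pics/top0.png

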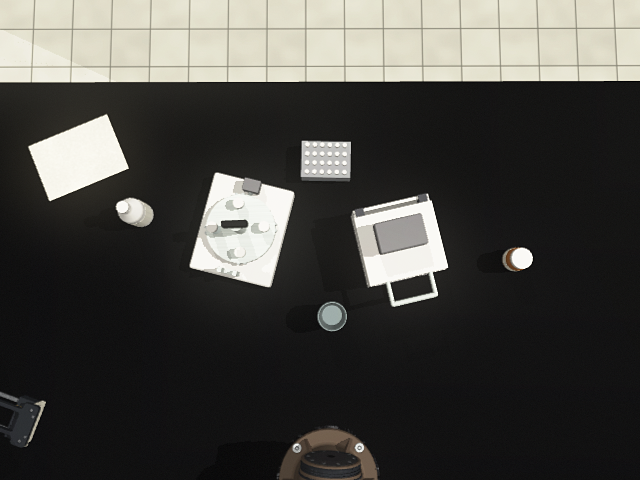

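View pics/wrist0.png

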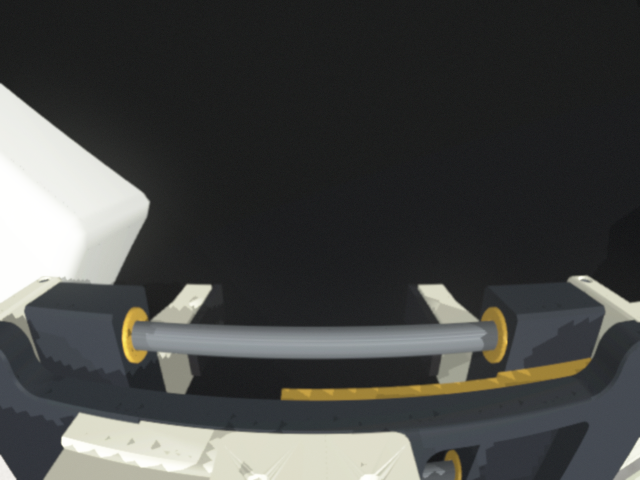

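The scene view shows the photometer at about (262,272) with its bar at (237,233), and the sampler at (395,238). In the top view, the black grip is near (234,224), the gate near (227,271) and the cover bar near (412,300). The bystanders stand clear. I'll zoom in for exact pixels.

Run:
```python
from h import *
a=cv2.imread('pics/top0.png');b=cv2.imread('pics/scene0.png')
cv2.imwrite('pics/z1.png',cv2.resize(a[165:295,180:300],None,fx=4.6,fy=4.6,interpolation=cv2.INTER_CUBIC)[:600])
cv2.imwrite('pics/z2.png',cv2.resize(a[185:315,345:455],None,fx=4.6,fy=4.6,interpolation=cv2.INTER_CUBIC)[:600])
cv2.imwrite('pics/z3.png',cv2.resize(b[180:290,200:450],None,fx=3.2,fy=3.2,interpolation=cv2.INTER_CUBIC))
```

```text
(no output)
```

View pics/z1.png

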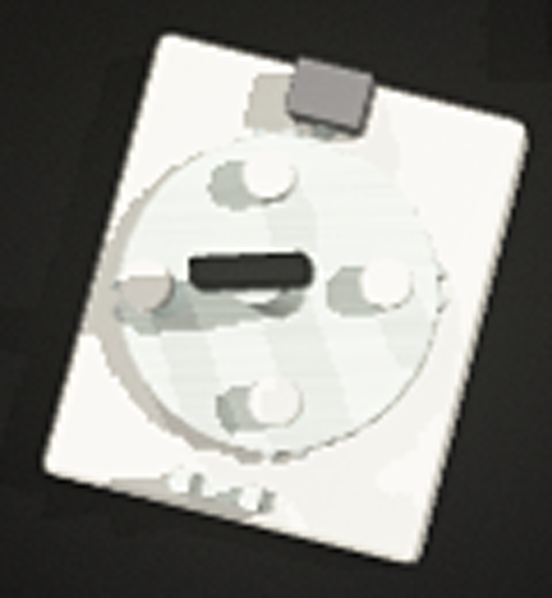

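View pics/z2.png

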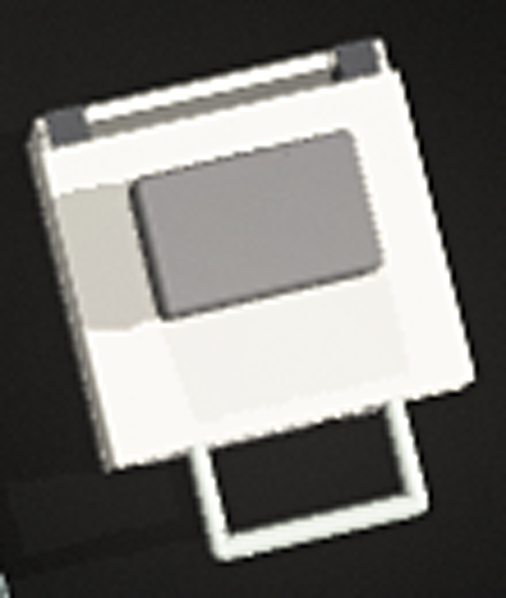

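View pics/z3.png

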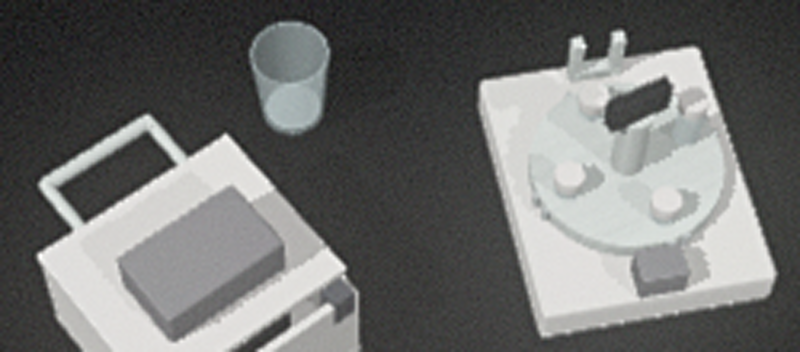

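Run:
```python
from h import *
c=load('top0.png');s=load('scene0.png')
im=c['image'].astype(int)
# grip
g=im.sum(2)<150
sub=np.zeros_like(g);sub[215:236,215:252]=g[215:236,215:252]
n,l,st,ce=cv2.connectedComponentsWithStats(sub.astype(np.uint8))
i=1+np.argmax(st[1:,4]);ys,xs=np.where(l==i);print('grip',st[i],ce[i])
P=np.array([onz(c,x,y,.160)[:2] for x,y in zip(xs,ys)])
r=cv2.minAreaRect((P*1000).astype(np.float32));print('grip rect mm',r, P.mean(0))
w,v=np.linalg.eigh(np.cov(P.T));print('axis deg',np.degrees(np.arctan2(v[1,1],v[0,1])))
# grip in scene
im2=s['image'].astype(int)
g=im2.sum(2)<150;sub=np.zeros_like(g);sub[200:226,384:414]=g[200:226,384:414]
n,l,st,ce=cv2.connectedComponentsWithStats(sub.astype(np.uint8));i=1+np.argmax(st[1:,4]);print('scene',st[i],ce[i],onz(s,*ce[i],.146))
# sampler base: white blob
def rect(x0,x1,y0,y1,z,th=200):
    m=np.zeros(im.shape[:2],np.uint8);m[y0:y1,x0:x1]=(im.max(2)>th)[y0:y1,x0:x1]*1
    m=cv2.morphologyEx(m,cv2.MORPH_CLOSE,np.ones((9,9)))
    cn=max(cv2.findContours(m,0,2)[0],key=cv2.contourArea)[:,0]
    Q=np.array([onz(c,x,y,z)[:2] for x,y in cn])*1000
    return cv2.minAreaRect(Q.astype(np.float32))
r=rect(180,300,165,295,.042);print('base',r,cv2.boxPoints(r))
for nm,(u,v) in dict(gl=(182/4.6+180,480/4.6+165),gr=(253/4.6+180,497/4.6+165)).items(): print(nm,onz(c,u,v,.092))
k=lambda u,v,z:print((u,v),onz(c,u/4.6+180,v/4.6+165,z))
k(147,285,.114);k(270,178,.084);k(385,283,.084);k(273,402,.084)
# bar
for u,v in((222,550),(420,503)): print('bar',onz(c,u/4.6+345,v/4.6+185,.112))
for u,v in((43,186),(150,124)): print('bar scene',onz(s,u/3.2+200,v/3.2+180,.110))
for u,v in((68,127),(357,60)): print('hinge',onz(c,u/4.6+345,v/4.6+185,.112))
for n,(u,v) in dict(beaker=(332,317)).items(): print(n,onz(c,u,v,.085))
```

```text
grip [222 220  25   8  38] [236.57894737 224.34210526]
grip rect mm ((592.5843505859375, 204.70840454101562), (14.003883361816406, 52.92938995361328), 2.4986460208892822) [0.5903781  0.19905852]
axis deg 100.224215920422Traceback (most recent call last):
  File "<stdin>", line 15, in <module>
    return _wrapfunc(a, 'argmax', axis=axis, out=out, **kwds)
    return bound(*args, **kwds)
ValueError: attempt to get argmax of an empty sequence
```

Threshold too low; raise it.

Run:
```python
from h import *
c=load('top0.png');s=load('scene0.png')
im=c['image'].astype(int)
g=im.sum(2)<260
sub=np.zeros_like(g);sub[215:236,215:252]=g[215:236,215:252]
n,l,st,ce=cv2.connectedComponentsWithStats(sub.astype(np.uint8))
i=1+np.argmax(st[1:,4]);ys,xs=np.where(l==i);print('grip',st[i],ce[i])
P=np.array([onz(c,x,y,.160)[:2] for x,y in zip(xs,ys)])
r=cv2.minAreaRect((P*1000).astype(np.float32));print('grip rect mm',r, P.mean(0))
w,v=np.linalg.eigh(np.cov(P.T));print('axis deg',np.degrees(np.arctan2(v[1,1],v[0,1])))
im2=s['image'].astype(int)
g=im2.sum(2)<260;sub=np.zeros_like(g);sub[200:226,384:414]=g[200:226,384:414]
n,l,st,ce=cv2.connectedComponentsWithStats(sub.astype(np.uint8));i=1+np.argmax(st[1:,4]);print('scene',st[i],ce[i],onz(s,*ce[i],.146))
def rect(x0,x1,y0,y1,z,th=200):
    m=np.zeros(im.shape[:2],np.uint8);m[y0:y1,x0:x1]=(im.max(2)>th)[y0:y1,x0:x1]*1
    m=cv2.morphologyEx(m,cv2.MORPH_CLOSE,np.ones((9,9)))
    cn=max(cv2.findContours(m,0,2)[0],key=cv2.contourArea)[:,0]
    Q=np.array([onz(c,x,y,z)[:2] for x,y in cn])*1000
    return cv2.minAreaRect(Q.astype(np.float32))
r=rect(180,300,165,295,.042);print('base',r,cv2.boxPoints(r))
for nm,(u,v) in dict(gl=(182/4.6+180,480/4.6+165),gr=(253/4.6+180,497/4.6+165)).items(): print(nm,onz(c,u,v,.092))
k=lambda u,v,z:print((u,v),onz(c,u/4.6+180,v/4.6+165,z))
k(147,285,.114);k(270,178,.084);k(385,283,.084);k(273,402,.084)
for u,v in((222,550),(420,503)): print('bar',onz(c,u/4.6+345,v/4.6+185,.112))
for u,v in((43,186),(150,124)): print('bar scene',onz(s,u/3.2+200,v/3.2+180,.110))
for u,v in((68,127),(357,60)): print('hinge',onz(c,u/4.6+345,v/4.6+185,.112))
for n,(u,v) in dict(beaker=(332,317)).items(): print(n,onz(c,u,v,.085))
```

```text
grip [221 220  27   8 193] [234.0880829  223.62176166]
grip rect mm ((592.2664184570312, 204.76388549804688), (57.20950698852539, 15.484831809997559), 89.75444030761719) [0.59199417 0.20454505]
axis deg 91.12675512816529
scene [389 205  21  16 179] [398.79329609 212.32960894] [0.59551908 0.20248736 0.146     ]
base ((592.9357299804688, 205.02767944335938), (197.90896606445312, 236.9075164794922), 75.58775329589844) [[453.58026 138.67007]
 [683.0323   79.70452]
 [732.2912  271.38528]
 [502.83917 330.35083]]
gl [0.49450357 0.24797547 0.092     ]
gr [0.48584616 0.21243672 0.092     ]
(147, 285) [0.5901179  0.26231523 0.114     ]
(270, 178) [0.64798795 0.20668795 0.084     ]
(385, 283) [0.5940615  0.14801255 0.084     ]
(273, 402) [0.53393166 0.20412066 0.084     ]
bar [ 0.41241746 -0.14817553  0.112     ]
bar [ 0.4348869  -0.24584011  0.112     ]
bar scene [ 0.4418557  -0.25006884  0.11      ]
bar scene [ 0.42312755 -0.15063927  0.11      ]
hinge [ 0.62189944 -0.0745827   0.112     ]
hinge [ 0.65497677 -0.21902646  0.112     ]
beaker [ 0.3841679  -0.01001217  0.085     ]
```

```bash
cat >> h.py <<'E'
from scipy.spatial.transform import Rotation as Rn
def pose():
    s=get_state(); return np.array(s['tcp_pos']),Rn.from_euler('xyz',s['eef_rot'],degrees=True).as_matrix(),s
def delta(target,yawjaw=None):
    p,R,s=pose()
    print('t',s['time_s'],'p',p.round(4),'jawdir',np.degrees(np.arctan2(R[1,1],R[0,1])).round(2),'zdir',R[:,2].round(3),'x',R[:,0].round(3),'w',round(s['gripper_width'],4),'F',s['contact_force'].round(2),'M',s['moment'].round(2),'j',s['joints'].round(1))
    if target is not None: print('tool delta mm',((R.T@(np.array(target)-p))*1000).round(1))
    if yawjaw is not None:
        a=np.degrees(np.arctan2(R[1,1],R[0,1]));d=(yawjaw-a+90)%180-90
        print('roll needed rad (before shifts)',round(-np.radians(d),4))
E
python3 - <<'E'
from h import *
delta([.593,.2045,.227],1.1)
E
```

```text
t 0.15 p [0.2287 0.6347 0.2258] jawdir -109.82 zdir [-0.941  0.339 -0.   ] x [-0.    -0.001 -1.   ] w 0.0874 F [-0.71  0.15 -0.29] M [-0.01 -0.    0.01] j [ 86.7  20.6   0.6  -0.  -70.1 -16.5]
tool delta mm [  -0.7  281.2 -488.6]
roll needed rad (before shifts) 1.2058
```

```bash
python3 -m creep '{"jaw":[-1,-1,-1,-1,-1,-1,-1,-1,-1,-1],"translation":[[0,0.023,-0.040],[0,0.023,-0.040],[0,0.023,-0.040],[0,0.023,-0.040],[0,0.023,-0.040],[0,0.023,-0.040],[0,0.023,-0.040],[0,0.023,-0.040],[0,0.023,-0.040],[0,0.023,-0.040]],"roll":[0,0,0,0,0,0,0,0,0,0]}' 30
python3 -c "
from h import *
delta([.593,.2045,.227],1.1)"
```

```text
time_s: 1.15
tcp_pos: [0.528, 0.2814, 0.2265]
eef_rot: [17.4, 90.0, 177.6]
contact_force: [0.2, 1.1, -0.4]
gripper_width: 0.0879
t 1.15 p [0.528  0.2814 0.2265] jawdir -109.81 zdir [-0.941  0.339  0.   ] x [-0.  0. -1.] w 0.0879 F [ 0.2   1.08 -0.35] M [ 0.16 -0.1   0.02] j [ 46.7  13.4  -9.4  -0.  -67.2  23.4]
tool delta mm [ -0.5  50.3 -87.2]
roll needed rad (before shifts) 1.2059
```

```bash
python3 -m creep '{"jaw":[-1,-1,-1,-1,-1,-1,-1,-1,-1,-1],"translation":[[0,0.0255,-0.042],[0,0.0255,-0.042],[0,0,0],[0,0,0],[0,0,0],[0,0,0],[0,0,0],[0,0,0],[0,0,0],[0,0,0]],"roll":[0,0,0.15,0.15,0.15,0.15,0.15,0.15,0.15,0.15]}'
python3 -c "
from h import *
delta([.593,.2045,.227],1.1)
snap('wrist','w1.png')"
```

```text
time_s: 2.15
tcp_pos: [0.5887, 0.2065, 0.2262]
eef_rot: [112.7, 90.0, -156.3]
contact_force: [1.0, 0.1, -0.2]
gripper_width: 0.0879
t 2.15 p [0.5887 0.2065 0.2262] jawdir -178.93 zdir [-0.019  1.    -0.   ] x [-0.001 -0.    -1.   ] w 0.0879 F [ 0.96  0.1  -0.15] M [ 0.15 -0.06 -0.05] j [ 37.2  15.8  -6.1  -0.  -68.1 -36.1]
tool delta mm [-0.8 -4.2 -2.1]
roll needed rad (before shifts) -0.0004
```

View pics/w1.png

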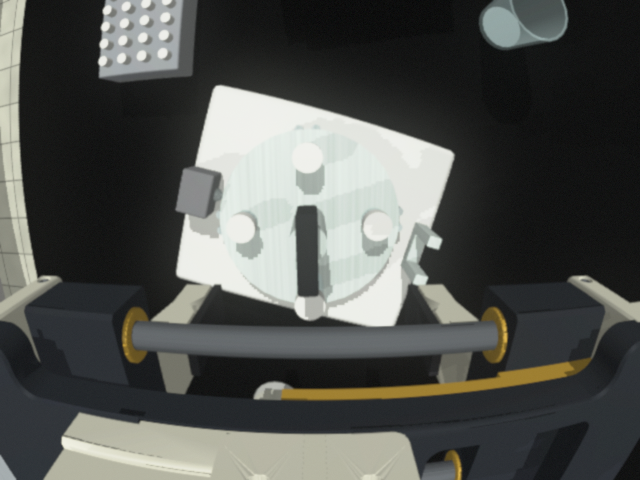

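The wrist view shows the grip upright at columns 297–318, rows 205–295, with the tall vial's cap at (310,305). The grip sits about 3–4 mm to the −y side of the tool centre line, which agrees with the top camera. I'll descend and pinch.

```bash
python3 -m creep '{"jaw":[-1,-1,-1,-1,1,1,1,1,1,1],"translation":[[0,-0.004,-0.002],[0.030,0,0],[0.030,0,0],[0.029,0,0],[0,0,0],[0,0,0],[0,0,0],[0,0,0],[0,0,0],[0,0,0]],"roll":[0,0,0,0,0,0,0,0,0,0]}' 30
python3 -c "
from h import *
delta([.593,.2045,.137],1.1)
snap('wrist','w2.png')"
```

```text
time_s: 3.2
tcp_pos: [0.5932, 0.2049, 0.1384]
eef_rot: [-56.7, 89.9, 34.8]
contact_force: [0.1, 0.4, -0.2]
gripper_width: 0.0453
t 3.2 p [0.5932 0.2049 0.1384] jawdir -178.55 zdir [-0.025  1.     0.001] x [ 0.001  0.001 -1.   ] w 0.0453 F [ 0.08  0.42 -0.2 ] M [ 0.07 -0.03  0.02] j [ 36.9  20.  -12.4   0.  -57.6 -35.4]
tool delta mm [ 1.4  0.2 -0.4]
roll needed rad (before shifts) 0.0061
```

View pics/w2.png

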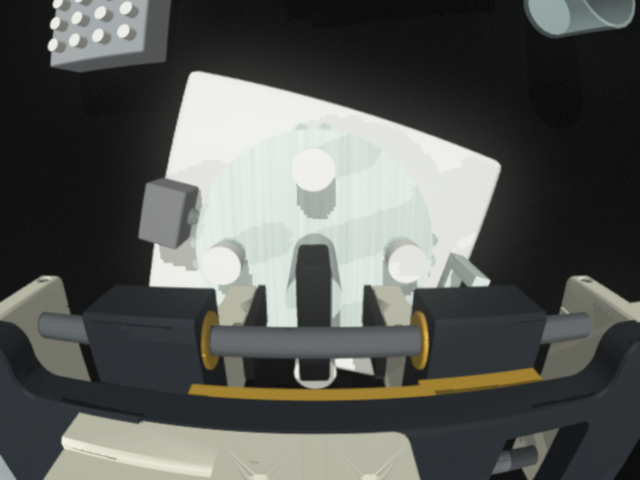

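The fingers straddle the grip (column 315) evenly and are half closed. I'll let them close, then start the anticlockwise turn.

```bash
python3 -m creep '{"jaw":[1,1,1,1,1,1,1,1,1,1],"translation":[[0,0,0],[0,0,0],[0,0,0],[0,0,0],[0,0,0],[0,0,0],[0,0,0],[0,0,0],[0,0,0],[0,0,0]],"roll":[0,0,0,0,0,0,-0.05,-0.1,-0.1,-0.1]}' 30
python3 -c "
from h import *
delta([.593,.2045,.137],-14.4+90)"
```

```text
time_s: 4.25
tcp_pos: [0.5938, 0.2048, 0.1376]
eef_rot: [-99.1, 89.9, 12.6]
contact_force: [7.1, -1.2, -4.2]
gripper_width: 0.0136
t 4.25 p [0.5938 0.2048 0.1376] jawdir -158.28 zdir [-0.37   0.929 -0.   ] x [ 0.001  0.    -1.   ] w 0.0136 F [ 7.07 -1.17 -4.18] M [-0.32 -2.32  0.01] j [ 36.8  20.  -12.4   0.  -57.5 -15.1]
tool delta mm [0.6 0.9 0. ]
roll needed rad (before shifts) -0.9403
```

```bash
python3 -m creep '{"jaw":[1,1,1,1,1,1,1,1,1,1],"translation":[[0,0,0],[0,0,0],[0,0,0],[0,0,0],[0,0,0],[0,0,0],[0,0,0],[0,0,0],[0,0,0],[0,0,0]],"roll":[-0.1,-0.1,-0.1,-0.1,-0.1,-0.1,-0.1,-0.1,-0.08,-0.05]}'
python3 -c "
from h import *
delta([.593,.2045,.137],-14.4+90)
snap('wrist','w3.png');snap('top','t3.png')"
```

```text
time_s: 5.25
tcp_pos: [0.5943, 0.2053, 0.1376]
eef_rot: [-140.5, 89.9, 24.5]
contact_force: [7.4, 0.9, -5.0]
gripper_width: 0.0133
t 5.25 p [0.5943 0.2053 0.1376] jawdir -105.04 zdir [-0.966  0.26  -0.002] x [ 0.002  0.001 -1.   ] w 0.0133 F [ 7.43  0.86 -4.98] M [ 0.05 -2.83  0.02] j [ 36.8  20.1 -12.3   0.  -57.5  38.1]
tool delta mm [0.6 1.1 1. ]
roll needed rad (before shifts) -0.0112
```

View pics/w3.png

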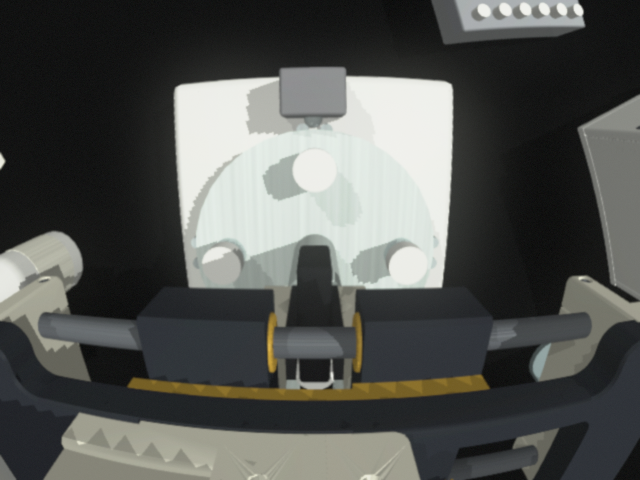

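The wrist view has the detent housing (313,92) and the opposite vial (314,170) on the tool's centre line, so the turntable is at about 0. I'll let go, then rise.

```bash
python3 -m creep '{"jaw":[-1,-1,-1,-1,-1,-1,-1,-1,-1,-1],"translation":[[0,0,0],[0,0,0],[0,0,0],[0,0,0],[0,0,0],[0,0,0],[0,0,0],[0,0,0],[-0.03,0,0],[-0.03,0,0]],"roll":[0,0,0,0,0,0,0,0,0,0]}'
python3 -c "
from h import *
delta([.593,.2045,.137],-14.4+90)
snap('wrist','w4.png');snap('scene','s4.png')"
```

```text
time_s: 6.35
tcp_pos: [0.5924, 0.2043, 0.1974]
eef_rot: [52.6, 89.9, -142.7]
contact_force: [0.7, 0.1, 1.4]
gripper_width: 0.0856
t 6.35 p [0.5924 0.2043 0.1974] jawdir -105.23 zdir [-0.965  0.263  0.002] x [-0.002 -0.002 -1.   ] w 0.0856 F [0.69 0.09 1.38] M [ 0.06 -0.15  0.  ] j [ 36.9  17.2  -8.    0.  -64.9  37.9]
tool delta mm [60.4 -0.5 -0.6]
roll needed rad (before shifts) -0.0144
```

View pics/w4.png

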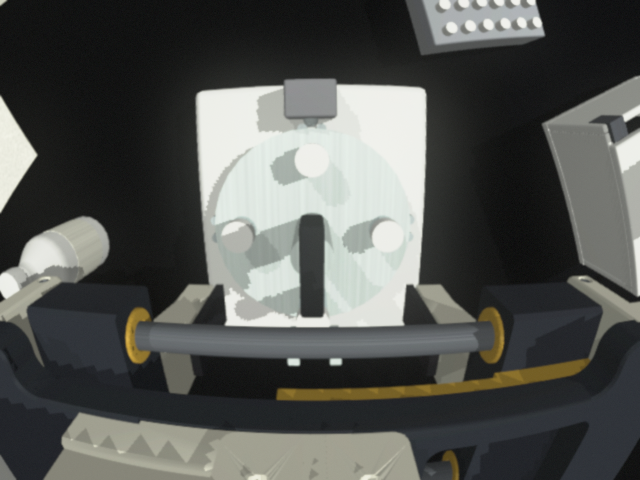

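View pics/s4.png

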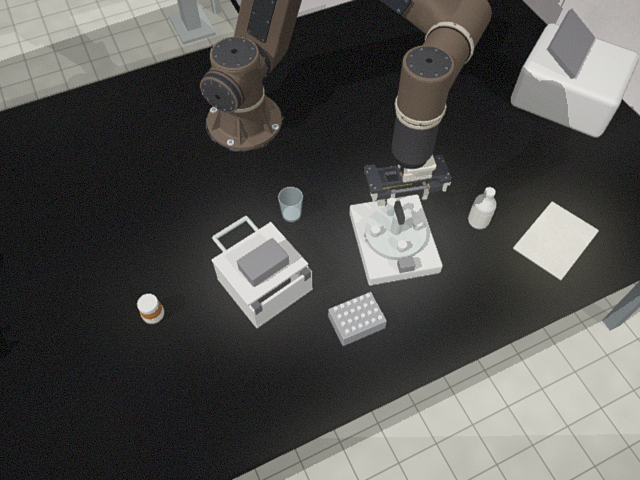

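The grip (312,265), housing (310,98) and gate posts (293/335,360) line up, and the vial is between the posts. Next I'll head for the cover bar, staying high.

```bash
python3 -c "
from h import *
delta([.431,-.198,.23],13)"
```

```text
t 6.45 p [0.5952 0.2057 0.2023] jawdir -105.19 zdir [-0.965  0.262 -0.006] x [ 0.007  0.003 -1.   ] w 0.0874 F [ 0.11 -0.37  0.96] M [ 0.04 -0.01 -0.05] j [ 36.8  17.   -7.8   0.1 -64.8  37.9]
tool delta mm [-30.  432.5  52.6]
roll needed rad (before shifts) 1.0788
```

```bash
python3 -m creep '{"jaw":[-1,-1,0,0,0,0,0,0,0,0],"translation":[[-0.03,0,0],[0,0.046,0.0055],[0,0.046,0.0055],[0,0.046,0.0055],[0,0.046,0.0055],[0,0.046,0.0055],[0,0.046,0.0055],[0,0.046,0.0055],[0,0.046,0.0055],[0,0.046,0.0055]],"roll":[0,0,0,0,0,0,0,0,0,0]}' 25
python3 -m creep '{"jaw":[0,0,0,0,0,0,0,0,0,0],"translation":[[0,0.018,0.003],[0,0,0],[0,0,0],[0,0,0],[0,0,0],[0,0,0],[0,0,0],[0,0,0],[0,0,0],[0,0,0]],"roll":[0,0.15,0.15,0.15,0.15,0.15,0.15,0.15,0.03,0]}'
python3 -c "
from h import *
snap('top','t5.png');delta([.431,-.198,.23],13)
import pickle;pickle.dump(pose()[:2],open('pics/p5','wb'))
snap('wrist','w5.png')"
```

```text
time_s: 7.45
tcp_pos: [0.4354, -0.1832, 0.2278]
eef_rot: [-162.6, 89.9, 2.2]
contact_force: [0.6, -1.1, 0.3]
gripper_width: 0.0437
time_s: 8.45
tcp_pos: [0.4288, -0.1983, 0.2275]
eef_rot: [-85.2, 90.0, 17.8]
contact_force: [0.4, 0.4, -0.1]
gripper_width: 0.0438
t 8.5 p [ 0.4288 -0.1983  0.2275] jawdir -166.91 zdir [-0.227  0.974  0.   ] x [ 0.  0. -1.] w 0.0438 F [-0.19 -0.64  0.22] M [ 0.09 -0.06  0.02] j [ -0.9   1.  -23.8  -0.  -65.2  14. ]
tool delta mm [-2.5 -2.2 -0.2]
roll needed rad (before shifts) 0.0016
```

View pics/w5.png

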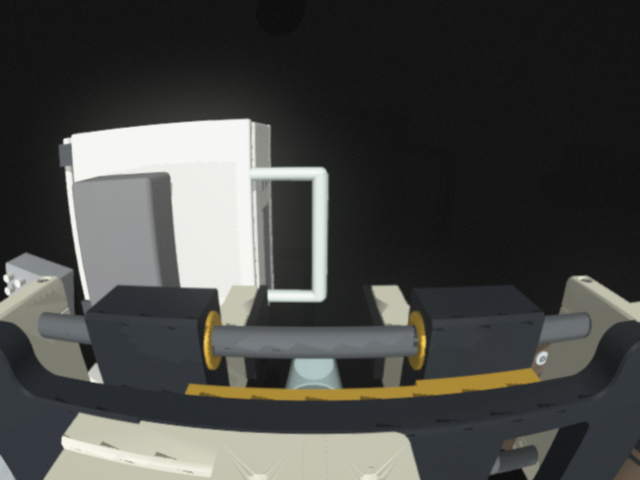

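View pics/t5.png

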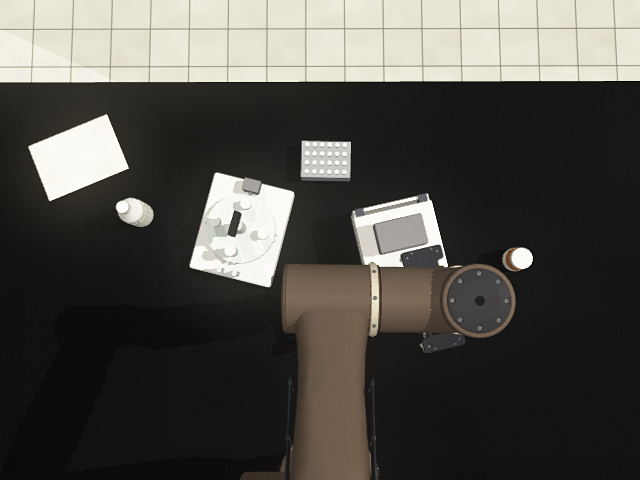

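The wrist view shows the bar upright at column 320, rows 173–296. In the top view, the turntable's grip is aligned with the gate. Next I'll compute the bar and turntable positions.

```bash
cat >> h.py <<'E'
def wpt(c,p,R,u,v,z):
    f=240/np.tan(np.radians(c['fovy'])/2)
    a,b=u-c['cx'],v-c['cy'];r=np.hypot(a,b);t=r/f
    d=np.array([np.sin(t)*a/r,-np.sin(t)*b/r,-np.cos(t)])
    T=c['tool_from_camera'];o=R@T[:3,3]+p;d=R@(T[:3,:3]@d)
    return o+d*(z-o[2])/d[2]
E
python3 - <<'E'
from h import *
import pickle
p,R=pickle.load(open('pics/p5','rb'));c=load('w5.png')
im=c['image'].astype(int)
for row in (185,200,220,240,260,280):
    xs=np.where(im[row,305:340].max(1)>110)[0]+305
    print(row,xs.min(),xs.max(),wpt(c,p,R,(xs.min()+xs.max())/2,row,.106).round(4))
for v in (168,174,291,298): print(v,im[v,318:324].max(1),wpt(c,p,R,320,v,.106).round(4))
E=[wpt(c,p,R,321,174,.106),wpt(c,p,R,320,296,.106)]
m=(E[0]+E[1])/2;d=E[1]-E[0];print('mid',m,'len',np.linalg.norm(d),np.degrees(np.arctan2(-d[0],d[1])))
print('tool delta of mid',R.T@(m-p))
t=load('top0.png');
print(proj(t,[.4236,-.197,.112]),[onz(t,*((np.array(q)/4.6)+[345,185]),.106) for q in((222,550),(420,503))])
c=load('t5.png');g=c['image'].astype(int).sum(2)<260
sub=np.zeros_like(g);sub[205:242,215:252]=g[205:242,215:252]
n,l,st,ce=cv2.connectedComponentsWithStats(sub.astype(np.uint8));i=1+np.argmax(st[1:,4]);ys,xs=np.where(l==i)
P=np.array([onz(c,x,y,.160)[:2] for x,y in zip(xs,ys)]);print(st[i],P.mean(0))
w,v=np.linalg.eigh(np.cov(P.T));print('axis deg',np.degrees(np.arctan2(v[1,1],v[0,1])))
E
```

```text
185 312 327 [ 0.4343 -0.2377  0.106 ]
200 312 327 [ 0.4316 -0.2265  0.106 ]
220 312 327 [ 0.428  -0.2112  0.106 ]
240 312 327 [ 0.4243 -0.1956  0.106 ]
260 312 326 [ 0.4209 -0.1793  0.106 ]
280 312 326 [ 0.4169 -0.1626  0.106 ]
168 [221 221 221 216 199 175] [ 0.4369 -0.2504  0.106 ]
174 [235 235 235 232 228 223] [ 0.4358 -0.246   0.106 ]
291 [236 236 235 233 229 219] [ 0.4139 -0.1532  0.106 ]
298 [234 235 233 229 221 201] [ 0.4124 -0.147   0.106 ]
mid [ 0.42395108 -0.19748724  0.106     ] len 0.09990568165825772 12.89759880702115
tool delta of mid [0.12153492 0.00451577 0.00191226]
(np.float64(414.8003539140879), np.float64(299.4748279268054)) [array([ 0.41229214, -0.14884546,  0.106     ]), array([ 0.43486448, -0.24695734,  0.106     ])]
[228 211  13  26 193] [0.59251416 0.20469552]
axis deg 165.7860786643392
```

The wrist and top cameras agree on the bar: middle at (0.424, −0.1975), 100 mm long, yaw 12.9°. The turntable's axis now reads −14.2° against −14.4° for the base, so it is seated. I'll descend and grip the bar.

```bash
python3 -m creep '{"jaw":[0,0,0,0,0,0,0,0,0,0],"translation":[[0,0.0045,0.002],[0.030,0,0],[0.030,0,0],[0.030,0,0],[0.030,0,0],[0.020,0,0],[0,0,0],[0,0,0],[0,0,0],[0,0,0]],"roll":[0,0,0,0,0,0,0,0,0,0]}' 25
python3 -c "
from h import *
delta([.424,-.1975,.087],12.9)"
```

```text
time_s: 9.55
tcp_pos: [0.4249, -0.1974, 0.0888]
eef_rot: [-107.4, 89.9, -4.5]
contact_force: [-0.2, -0.3, -0.1]
gripper_width: 0.0434
t 9.55 p [ 0.4249 -0.1974  0.0888] jawdir -167.08 zdir [-0.224  0.975 -0.001] x [ 0.002 -0.    -1.   ] w 0.0434 F [-0.17 -0.33 -0.06] M [ 0.07 -0.03 -0.01] j [ -0.8   9.2 -35.4   0.  -45.2  13.7]
tool delta mm [1.8 0.9 0.1]
roll needed rad (before shifts) 0.0003
```

```bash
python3 -m creep '{"jaw":[1,1,1,1,1,1,1,1,1,1],"translation":[[0.001,0.0005,0],[0,0,0],[0,0,0],[0,0,0],[0,0,0],[0,0,0],[0,0,0],[0,0,0],[0,0,0],[0,0,0]],"roll":[0,0,0,0,0,0,0,0,0,0]}' 25
python3 -c "
from h import *
delta([.424,-.1975,.087],12.9)
snap('wrist','w6.png')"
```

```text
time_s: 10.55
tcp_pos: [0.4245, -0.1974, 0.0868]
eef_rot: [-102.2, 89.9, 0.7]
contact_force: [4.2, 3.2, -1.2]
gripper_width: 0.011
t 10.55 p [ 0.4245 -0.1974  0.0868] jawdir -167.09 zdir [-0.223  0.975 -0.   ] x [ 0.002  0.    -1.   ] w 0.011 F [ 4.21  3.24 -1.18] M [ 0.97 -1.77 -0.03] j [ -0.8   9.4 -35.5  -0.  -45.   13.7]
tool delta mm [-0.2  0.5 -0. ]
roll needed rad (before shifts) 0.0001
```

View pics/w6.png

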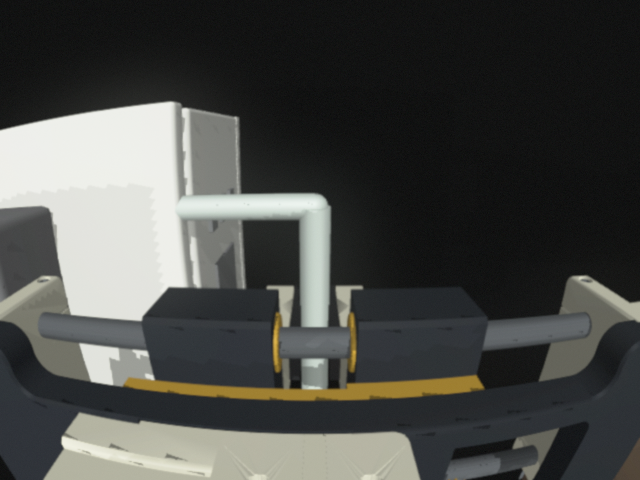

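The bar is held between the fingers (opening 11 mm), clear of the box. Next I'll compute the arc increments.

```bash
python3 -c "
import numpy as np
a=np.r_[0:1.0001:.05, 1.04,1.08,1.12,1.15,1.18,1.2]
for i in range(len(a)-1): print(i%10,round(a[i+1],2),np.round([-.21*(np.sin(a[i+1])-np.sin(a[i])),-.21*(np.cos(a[i])-np.cos(a[i+1]))],4))"
```

```text
0 0.05 [-0.0105 -0.0003]
1 0.1 [-0.0105 -0.0008]
2 0.15 [-0.0104 -0.0013]
3 0.2 [-0.0103 -0.0018]
4 0.25 [-0.0102 -0.0023]
5 0.3 [-0.0101 -0.0029]
6 0.35 [-0.0099 -0.0034]
7 0.4 [-0.0098 -0.0038]
8 0.45 [-0.0096 -0.0043]
9 0.5 [-0.0093 -0.0048]
0 0.55 [-0.0091 -0.0053]
1 0.6 [-0.0088 -0.0057]
2 0.65 [-0.0085 -0.0061]
3 0.7 [-0.0082 -0.0066]
4 0.75 [-0.0079 -0.007 ]
5 0.8 [-0.0075 -0.0073]
6 0.85 [-0.0071 -0.0077]
7 0.9 [-0.0067 -0.0081]
8 0.95 [-0.0063 -0.0084]
9 1.0 [-0.0059 -0.0087]
0 1.04 [-0.0044 -0.0072]
1 1.08 [-0.0041 -0.0073]
2 1.12 [-0.0038 -0.0075]
3 1.15 [-0.0027 -0.0057]
4 1.18 [-0.0025 -0.0058]
5 1.2 [-0.0016 -0.0039]
```

```bash
python3 -m creep '{"jaw":[1,1,1,1,1,1,1,1,1,1],"translation":[[-0.0105,-0.0003,0],[-0.0105,-0.0008,0],[-0.0104,-0.0013,0],[-0.0103,-0.0018,0],[-0.0102,-0.0023,0],[-0.0101,-0.0029,0],[-0.0099,-0.0034,0],[-0.0098,-0.0038,0],[-0.0096,-0.0043,0],[-0.0093,-0.0048,0]],"roll":[0,0,0,0,0,0,0,0,0,0]}' 25
python3 -c "
from h import *
delta(None,12.9)
p=pose()[0];h=np.array([.6287,-.1506]);u=np.array([np.cos(np.radians(12.9)),np.sin(np.radians(12.9))])
b=-(p[:2]-h)@u;z=p[2]+.019-.106;print('r',np.hypot(b,z),'a',np.arctan2(z,b))
snap('wrist','w7.png')"
```

```text
time_s: 11.6
tcp_pos: [0.451, -0.1913, 0.1875]
eef_rot: [-95.9, 89.8, 7.0]
contact_force: [14.2, 0.6, -10.7]
gripper_width: 0.0107
t 11.6 p [ 0.451  -0.1913  0.1875] jawdir -167.09 zdir [-0.223  0.975 -0.   ] x [ 0.004  0.001 -1.   ] w 0.0107 F [ 14.19   0.64 -10.74] M [ 0.54 -4.67  0.  ] j [  0.    4.6 -25.5  -0.  -59.6  12.9]
roll needed rad (before shifts) 0.0001
r 0.20813388493178284 a 0.5036909343500621
```

View pics/w7.png

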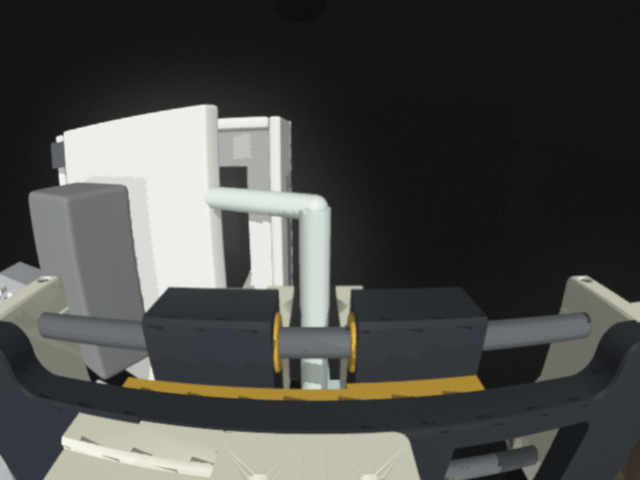

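The cover is opening with the bar still seated in the fingers. There is a mild pull toward the hinge, so I'll add about 1 mm rearwards and continue.

```bash
python3 -m creep '{"jaw":[1,1,1,1,1,1,1,1,1,1],"translation":[[-0.0091,-0.0063,0],[-0.0088,-0.0057,0],[-0.0085,-0.0061,0],[-0.0082,-0.0066,0],[-0.0079,-0.007,0],[-0.0075,-0.0073,0],[-0.0071,-0.0077,0],[-0.0067,-0.0081,0],[-0.0063,-0.0084,0],[-0.0059,-0.0087,0]],"roll":[0,0,0,0,0,0,0,0,0,0]}' 25
cat > a.py <<'E'
from h import *
delta(None,12.9)
p=pose()[0];h=np.array([.6287,-.1506]);u=np.array([np.cos(np.radians(12.9)),np.sin(np.radians(12.9))])
b=-(p[:2]-h)@u;z=p[2]+.019-.106;print('r',np.hypot(b,z),'a',np.arctan2(z,b),'sin',np.arcsin(min(1,z/.21)),'cos',np.arccos(b/.21))
E
python3 a.py
```

```text
time_s: 12.65
tcp_pos: [0.5185, -0.1758, 0.2634]
eef_rot: [87.4, 89.9, -169.8]
contact_force: [0.4, -1.9, -2.6]
gripper_width: 0.0108
t 12.65 p [ 0.5185 -0.1758  0.2634] jawdir -167.12 zdir [-0.223  0.975  0.   ] x [-0.002 -0.    -1.   ] w 0.0108 F [ 0.36 -1.93 -2.64] M [-0.82  0.   -0.02] j [  1.8   7.3 -12.1   0.  -70.7  11.1]
roll needed rad (before shifts) -0.0003
r 0.20952753446208455 a 1.0009231869964261 sin 0.9974217095067232 cos 1.0023641936087027
```

```bash
python3 -m creep '{"jaw":[1,1,1,1,1,1,1,1,1,1],"translation":[[-0.0044,-0.0072,0],[-0.0041,-0.0073,0],[-0.0038,-0.0075,0],[-0.0027,-0.0057,0],[-0.0025,-0.0058,0],[-0.0016,-0.0039,0],[0,0,0],[0,0,0],[0,0,0],[0,0,0]],"roll":[0,0,0,0,0,0,0,0,0,0]}' 25
python3 a.py; python3 -c "
from h import *
snap('wrist','w8.png');snap('scene','s8.png')
a=cv2.imread('pics/s8.png');cv2.imwrite('pics/s8z.png',cv2.resize(a[130:340,180:330],None,fx=2.8,fy=2.8,interpolation=2))"
```

```text
time_s: 13.65
tcp_pos: [0.555, -0.1676, 0.2824]
eef_rot: [-146.4, 90.0, -43.6]
contact_force: [-2.3, -2.5, 4.6]
gripper_width: 0.0108
t 13.65 p [ 0.555  -0.1676  0.2824] jawdir -167.11 zdir [-0.223  0.975 -0.   ] x [ 0. -0. -1.] w 0.0108 F [-2.3  -2.53  4.55] M [-0.99  0.84 -0.01] j [  2.5   9.8  -6.7   0.  -73.5  10.4]
roll needed rad (before shifts) -0.0003
r 0.2095367387356475 a 1.2013506960597133 sin 1.195695014309743 cos 1.20220477678544
```

View pics/w8.png

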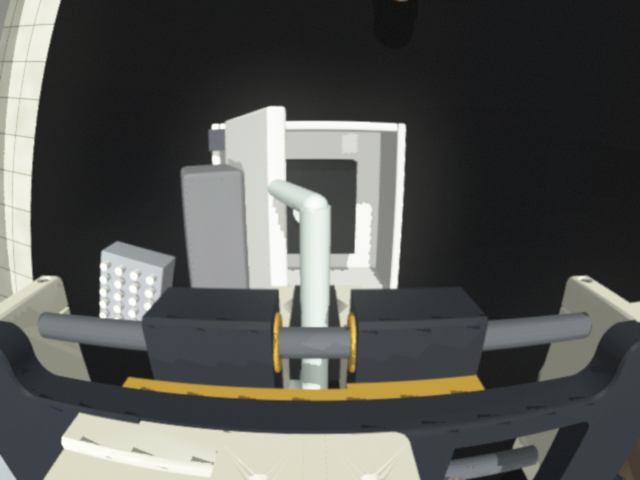

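View pics/s8z.png

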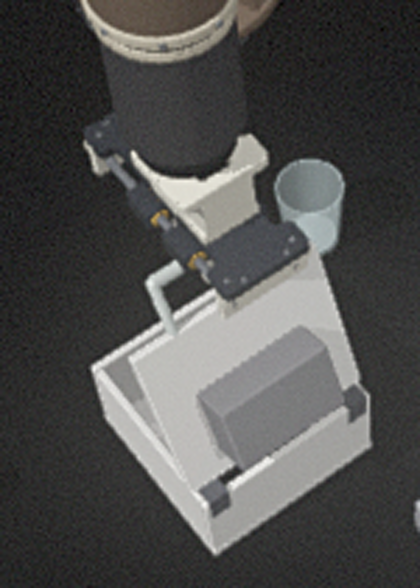

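The cover stands at about 1.20 rad; the wrist view shows the bar in the pads and the stalk to the cover at (275–315, 190). Last 0.1 rad, slowly.

```bash
python3 -m creep '{"jaw":[1,1,1,1,1,1,1,1,1,1],"translation":[[-0.0015,-0.0039,0],[-0.0014,-0.0040,0],[-0.0013,-0.0040,0],[-0.0009,-0.0030,0],[-0.0009,-0.0030,0],[-0.0006,-0.0020,0],[0,0,0],[0,0,0],[0,0,0],[0,0,0]],"roll":[0,0,0,0,0,0,0,0,0,0]}' 25
python3 a.py
python3 - <<'E'
from h import *
import pickle
pickle.dump(pose()[:2],open('pics/p9','wb'))
snap('wrist','w9.png');snap('scene','s9.png');snap('top','t9.png')
E
```

```text
time_s: 14.75
tcp_pos: [0.5744, -0.163, 0.2886]
eef_rot: [86.3, 90.0, -170.8]
contact_force: [-0.6, -4.9, 0.3]
gripper_width: 0.0111
t 14.75 p [ 0.5744 -0.163   0.2886] jawdir -167.12 zdir [-0.223  0.975  0.   ] x [-0. -0. -1.] w 0.0111 F [-0.6  -4.91  0.34] M [-1.86  0.09 -0.05] j [  2.9  11.3  -3.9   0.  -74.7  10. ]
roll needed rad (before shifts) -0.0003
r 0.20911068994954782 a 1.3013381470579393 sin 1.286407386853874 cos 1.3025075066760656
```

View pics/w9.png

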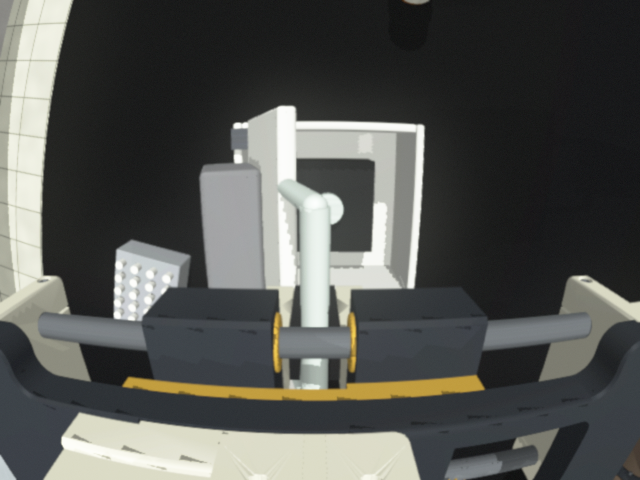

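View pics/t9.png

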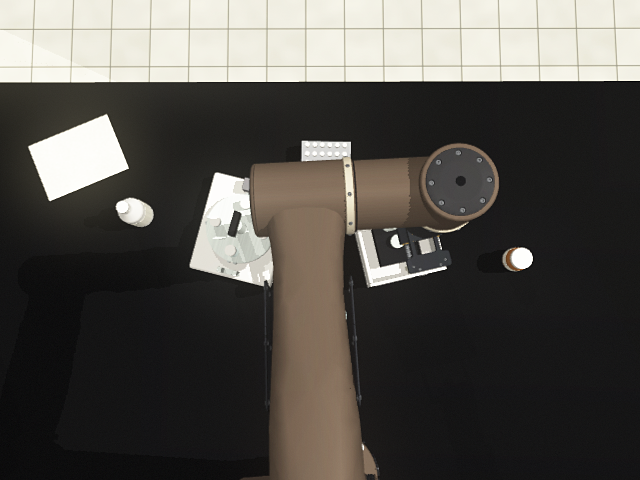

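The pose gives 1.30 rad, and the outside force has fallen to nearly nothing vertically, as it should at balance. In the top view, the turntable still lines up with the gate and the bystanders haven't moved. I'll hold still for one more second and check for drift.

```bash
python3 -m creep '{"jaw":[1,1,1,1,1,1,1,1,1,1],"translation":[[0,0,0],[0,0,0],[0,0,0],[0,0,0],[0,0,0],[0,0,0],[0,0,0],[0,0,0],[0,0,0],[0,0,0]],"roll":[0,0,0,0,0,0,0,0,0,0]}' 25
python3 a.py
python3 - <<'E'
from h import *
w=snap('wrist','w10.png')
d=np.abs(w['image'].astype(int)-load('w9.png')['image'].astype(int)).sum(2);print('changed px',(d>60).sum())
# hinge-circle fit from the recorded bar poses (along-reader, height)
u=np.array([np.cos(np.radians(12.9)),np.sin(np.radians(12.9))])
P=np.array([[.4245,-.1974,.0868],[.451,-.1913,.1875],[.5185,-.1758,.2634],[.555,-.1676,.2824],[.5744,-.163,.2886]])
s=P[:,:2]@u;z=P[:,2]+.019
from scipy.optimize import least_squares
for f in (lambda q:np.hypot(s-q[0],z-.106)-.21,):
    r=least_squares(f,[.6]);print(r.x,(r.fun*1000).round(1),'a',np.arctan2(z-.106,r.x[0]-s).round(3))
E
```

```text
time_s: 15.9
tcp_pos: [0.5745, -0.163, 0.2886]
eef_rot: [88.6, 90.0, -168.5]
contact_force: [-0.2, -6.4, -0.2]
gripper_width: 0.0116
t 15.9 p [ 0.5745 -0.163   0.2886] jawdir -167.12 zdir [-0.223  0.975  0.   ] x [-0. -0. -1.] w 0.0116 F [-0.16 -6.36 -0.18] M [-1.88  0.15  0.  ] j [  2.9  11.3  -3.9   0.  -74.7  10. ]
roll needed rad (before shifts) -0.0003
r 0.20911506152730344 a 1.3014603835283025 sin 1.286594429812182 cos 1.3026234417443585
changed px 32
[0.58043577] [ 0.7 -0.8  0.2 -0.  -0.5] a [-1.000e-03  5.010e-01  9.960e-01  1.196e+00  1.296e+00]
```

```bash
python3 -c "
from plant import *
print(close_job())"
```

```text
the job is handed in; nothing more can be done
None
```

The job is handed in. The tall vial is at the gate, and the arm is holding the photometer's cover by its bar at its balance point. Total time was about 16 s, against the 54 s limit; no verdict is reported.

- **Turntable:** I pinched the black grip, turned it about 74° anticlockwise and let go with the cover still shut. The top camera then read the grip's axis at −14.2° against the base's −14.4°, so it sits at about 0 within the 0.05 rad allowed.
- **Cover:** I swung it up by the bar and held it with a 25 N grip. The arm's pose gives 1.301 rad, and a fit to the recorded bar positions gives 1.296 rad, with residuals under 1 mm. The force on the tool was near zero both vertically and in the swing direction, as expected at balance. The pose did not change over the last second.
- **Bystanders:** The bottle, jar and rack look unmoved in the last top picture. The arm hid the beaker there, but it looked unmoved in the earlier views, and my path stayed well above it.

**Small disagreements:**
- **Hinge position:** My first reading of the hinge, from its brackets in the top view, was 9 mm off the position implied by the bar. I used the bar position, which both the wrist and top cameras confirmed.
- **Grip:** At the end, about 6 N of sideways force along the bar remained. The finger opening read 11.6 mm, up from 10.8 mm, but the bar was still held.

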